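# Stand two drained tube racks back on their feet

## Task

The two empty tube racks were left lying on their long sides to drain. Stand each one back on its feet, holes facing up, roughly where it lies, by pushing high up on it with the fingers so that it tips over. Only push: never lift or carry a rack, and leave everything else on the bench where it is.

Things in the scene. Friction and masses are not known exactly. Their poses are not given: they have to be found in the camera images.
- rack50: empty orange rack lying on a long side; standing it is 196 mm long (y), 120 wide (x), 70 high (z): top and middle tier with 3 x 5 holes of 30 mm, lowest a solid floor on four 9 mm feet; 0.15 to 0.35 kg. Lying it is 120 mm tall, 70 deep, top tier and feet at the two upright faces. Origin: centre of the feet's underside. z: from feet to top tier, level at the start; x then points up
- rack50_mid (a point): middle of the 50 ml rack, 35 mm along z from its origin: 60 mm above the bench at the start, 69 at most while tipping. Pushed low the rack slides (friction 0.5 to 0.7); pushed on the top tier near the upper edge, towards -z, it rolls over its feet's lower edge (that spot rises in an arc) and beyond some 30 degrees drops onto its feet, filling the 120 mm in front of them
- rack15: empty orange rack lying on a long side; standing it is 190 mm long (y), 100 wide (x), 60 high (z): top and middle tier with 4 x 8 holes of 17 mm, lowest a solid floor on four 9 mm feet; 0.15 to 0.35 kg. Lying it is 100 mm tall, 60 deep, top tier and feet at the two upright faces. Origin: centre of the feet's underside. z: from feet to top tier, level at the start; x then points up
- rack15_mid (a point): middle of the 15 ml rack, 30 mm along z from its origin: 50 mm above the bench at the start, 58 at most while tipping. Pushed low the rack slides (friction 0.5 to 0.7); pushed on the top tier near the upper edge, towards -z, it rolls over its feet's lower edge (that spot rises in an arc) and beyond some 30 degrees drops onto its feet, filling the 100 mm in front of them
- tube_a: bystander: white 50 ml tube with a blue screw cap standing on its own skirt between the racks, 34 mm across the cap, 116 mm tall, 60 g. Origin: centre of its underside
- tube_b: bystander: a second such tube, farther from the robot. Origin: centre of its underside
- beaker: bystander: glass beaker, 72 mm across, 80 mm tall, between the racks, near the robot. Origin: centre of its underside
- dish: bystander: closed round culture dish, 90 mm across, 15 mm tall, between the racks, on the far side. Origin: centre of its underside
- pencil: bystander: pencil lying along its x axis, 175 mm long, 8 mm thick, beside the beaker. Origin: under its middle. (Round the edges, fixed and out of the job: a yellow tray and a 200 mm wash bottle at the right, a balance 97 mm high at the left, at the far edge a third orange rack full of capped tubes, 130 mm high, and small bottles and a box)

How it is judged:
By the outcome, as a careful person would: the job done as asked, in the order asked, and still so for the second after the job is handed in, with the robot touching nothing.
It also fails if it takes over 58 s, if anything falls off the work surface, if the arm or the gripper's body presses on something with over 40 N, if the wrist force passes 120 N, or if a joint passes its speed limit or range.

## Robot

A 6-joint arm with a two-finger parallel gripper is mounted at the origin on the work surface. World frame = base frame: x ahead of the robot, y to its left, z up, the work surface at z = 0. Lengths are in m, angles in rad, forces in N, time in s.
With the tool pointing down it reaches from about 0.3 to 0.775 m from the base axis. Payload 14.6 kg.
Tool frame: the origin (TCP) lies at the centre of the arm's flange, where the gripper is bolted on; the fingertips stand 199 mm ahead of it and the grasp point (between the pads) lies ctrl.tcp_to_grasp ahead of it (ctrl.tcp_to_grasp is the distance from the TCP to the grasp point, in m); z points along the fingers, y is the line along which they close (so a half turn about z gives the same grasp; the last joint's range is limited). The gripper opens to 94 mm and grips with 3 to 60 N. Pads are 16 mm wide; open, the fingers measure 119 mm over their backs; the gripper's body (75 mm by 177 mm) begins 78 mm behind the grasp point.
Start: joints at [-1.376, 0.3, 1.521, -0, 1.321, -0.067], TCP at [0.142, -0.531, 0.405] pointing down, gripper open.
Joint ranges: [-3.03, 3.03], [-0.79, 2.21], [0.23, 2.52], [-1.04, 4.18], [0, 3.07], [-2.55, 2.55]. Speed limits (rad/s): [2.22, 2.22, 2.57, 3.14, 3.14, 3.14].

## Interface

Orientations are given as [roll, pitch, yaw] about the fixed x, y, z axes, in that order (R = Rz(yaw) Ry(pitch) Rx(roll)).
In Python, from station import ctrl gives the robot as it stands. The module is installed in compiled form; this text tells all that it offers.
- The arm moves only by the shell command python3 -m jog 'ROWS' [OPENING] [FORCE]. ROWS is JSON, a list of rows, each a list of 6 numbers: the shift along the tool's x, y, z in cm, then the turn, a rotation vector about the tool's x, y, z in rad. In form: [[tx, ty, tz, ax, ay, az], ...]. A call has 1 to 8 rows; each row is the pose to reach, as a shift and turn from the pose commanded when the call began, along the tool's axes at that moment; what a row does not reach only later rows make up. A row lasts 1/10 s, in which the tool goes at most 50 mm and 8.59 degrees, less where a joint would pass 70% of its speed; a pose out of reach is approached as far as the arm can. A call with a gripper value outside its range is refused whole. OPENING is the opening in per cent of the stroke, from 0 (shut) to 100 (fully open), set as the call begins (- or left out, the last holds). The fingers move at their own pace and stop on an object; FORCE is the grip in N (left out, the last holds). Time passes only in rows, so rows that repeat a pose let the fingers close. It gives the time, the measured TCP pose, the force, the opening and the grip force at its end, in the units of the state.
- ctrl.get_obs(): the state, without advancing time (a new reading comes with each control period).
- ctrl.camera(name): name is "scene" or "top"; returns a dict with "img" (400x640x3 uint8, blue, green, red), "intrinsics" (3x3 intrinsics, pixels), "R" (3x3) and "t" (3): a world point X has camera coordinates R X + t. Camera axes: x right, y down, z forward; pixel columns grow to the right and rows downward; lengths in m; the calibration is good to about 2 mm. A picture is of the moment at which its call begins. There is no depth.
- ctrl.hand_in(): hands the job in; it is judged then, once.
The state is a dict: "time_s": time; "qpos": joint angles; "joint_vel": joint speeds; "tau": joint torques, N m; "ee_pos": TCP position; "eef_rot": TCP orientation; "force": force on the tool from outside, world axes, zero at the start; "moment": the same for the moment, N m; "grip_width": finger opening in m; "grip_force": force on a finger pad.
Only numpy, scipy, OpenCV 4.12 (cv2) and the standard library are available. Lean on these libraries where they do the work, as an engineer would, in place of code of your own. Each camera call takes 0.05 s, during which the arm holds its last target. There are 200 camera calls.

## Working session

There is one attempt and no reset: what is moved stays moved. The work goes in short steps, Python scripts to look and compute and a shell command to move; the robot and the scene stay as the last step left them, time stands still between calls to the robot, and variables do not carry over. Pictures are saved under pics/ and viewed, at most 10 in all, crops included, and the job is handed in when it is done.

```bash
mkdir -p pics; python3 - <<'E'
from station import ctrl
import cv2,pickle
for n in("scene","top"):
    c=ctrl.camera(n); cv2.imwrite(f"pics/{n}0.png",c["img"]); pickle.dump(c,open(f"{n}0.pkl","wb")); print(n,c["intrinsics"],c["R"],c["t"])
print(ctrl.get_obs(),ctrl.tcp_to_grasp)
E
```

```text
scene [[439.73608996   0.         314.75891037]
 [  0.         439.73608996 207.77534996]
 [  0.           0.           1.        ]] [[-0.53539529  0.84447092  0.01485774]
 [ 0.66415064  0.43180946 -0.61028233]
 [-0.52178139 -0.3168745  -0.79204465]] [ 0.33928777 -0.34129087  1.43138245]
top [[437.36073062   0.         330.06844859]
 [  0.         437.36073062 203.50689971]
 [  0.           0.           1.        ]] [[ 3.70589290e-03 -9.99790095e-01 -2.01502497e-02]
 [-9.89142375e-01 -7.04548736e-04 -1.46958718e-01]
 [ 1.46913673e-01  2.04760792e-02 -9.88937360e-01]] [-0.01299335  0.5918068   0.85790856]
{'time_s': 0.1, 'qpos': array([-1.37558044e+00,  3.00442827e-01,  1.52149926e+00, -1.74810127e-05,
        1.32069854e+00, -6.65979208e-02]), 'joint_vel': array([ 0.00092968, -0.0011367 , -0.0032102 ,  0.00084356, -0.00025295,
        0.00021196]), 'tau': array([-6.61714912e-04, -5.32646334e+01, -3.53284371e+01,  7.09119765e-02,
        2.34872400e-02, -5.99852046e-05]), 'ee_pos': array([ 0.1423514 , -0.53123856,  0.40413634]), 'eef_rot': array([-3.14054588e+00, -5.28461031e-05,  2.61818112e-01]), 'force': array([-0.09258985,  1.11806512,  0.3216536 ]), 'moment': array([ 0.03155444, -0.02780159,  0.0087824 ]), 'grip_force': 0.0, 'grip_width': 0.09395478823466229} 0.1804
```

View pics/scene0.png

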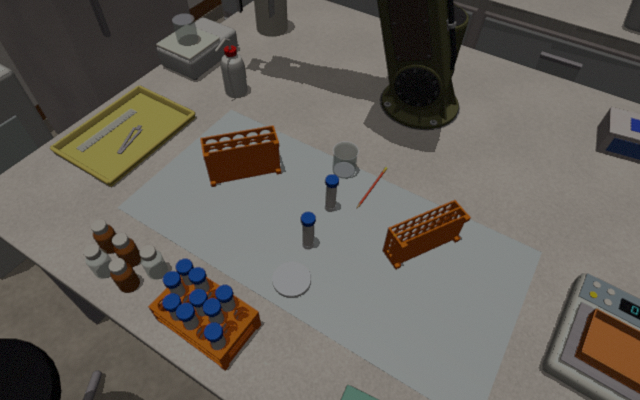

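View pics/top0.png

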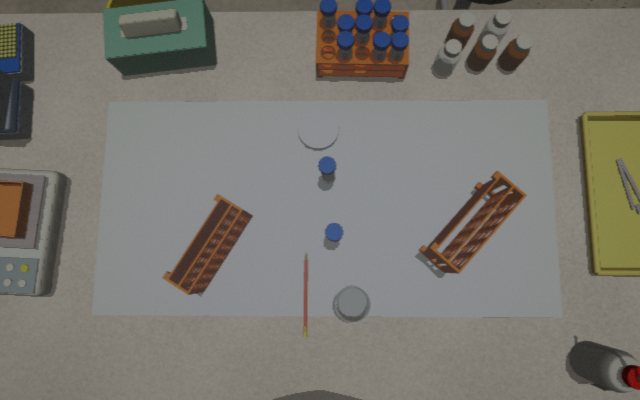

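```bash
python3 - <<'E'
import cv2,pickle,numpy as np
T=pickle.load(open("top0.pkl","rb"));S=pickle.load(open("scene0.pkl","rb"))
t=T["img"];s=S["img"]
f=lambda im,x,y:cv2.resize(im[y:y+100,x:x+133],(400,300),interpolation=cv2.INTER_CUBIC)
cv2.imwrite("pics/crop.png",np.vstack([np.hstack([f(t,407,174),f(t,143,194)]),np.hstack([f(s,180,105),f(s,360,185)])]))
for c in(T,S):
  print(-c["R"].T@c["t"])
  h=cv2.cvtColor(c["img"],cv2.COLOR_BGR2HSV); m=cv2.inRange(h,(3,150,60),(18,255,255))
  m=cv2.morphologyEx(m,cv2.MORPH_CLOSE,np.ones((7,7)))
  for k in cv2.findContours(m,0,2)[0]:
    if cv2.contourArea(k)>600: print(cv2.boundingRect(k),cv2.approxPolyDP(cv2.convexHull(k),3,True)[:,0].tolist(),cv2.minAreaRect(k))
E
```

```text
[ 0.45939084 -0.03014027  0.93512717]
(0, 181, 23, 56) [[0, 181], [22, 183], [14, 236], [0, 235]] ((11.0, 208.5), (55.0, 22.0), 90.0)
(421, 172, 105, 100) [[525, 195], [459, 271], [439, 266], [421, 249], [496, 172]] ((475.01416015625, 224.0787811279297), (42.60880661010742, 111.52715301513672), 44.246150970458984)
(316, 11, 92, 66) [[318, 11], [407, 12], [407, 64], [400, 76], [321, 74], [316, 62]] ((361.8134765625, 43.198333740234375), (91.15621948242188, 64.12275695800781), 1.1017061471939087)
[1.15519035 0.31442258 0.92039397]
(576, 309, 64, 84) [[596, 309], [639, 330], [639, 392], [576, 356], [587, 319]] ((615.9000244140625, 349.70001220703125), (79.15679931640625, 55.90169906616211), 26.56505012512207)
(149, 288, 112, 82) [[149, 306], [166, 288], [234, 296], [257, 311], [260, 325], [224, 369], [159, 321]] ((205.51109313964844, 314.13726806640625), (100.46497344970703, 66.44988250732422), 36.573028564453125)
(383, 200, 87, 69) [[469, 216], [459, 239], [396, 268], [383, 250], [390, 227], [454, 200]] ((425.7723083496094, 232.50250244140625), (39.77836608886719, 92.34869384765625), 65.4098892211914)
(201, 126, 80, 60) [[273, 126], [280, 172], [211, 184], [201, 138]] ((241.86514282226562, 155.34951782226562), (48.1897087097168, 76.11831665039062), 80.13418579101562)
```

View pics/crop.png

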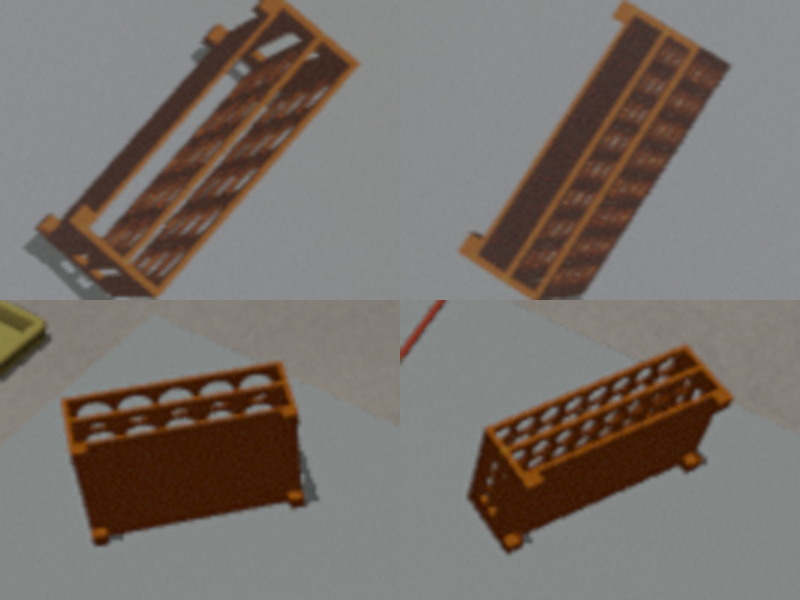

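```bash
cat > h.py <<'E'
import numpy as np
def ray(c,p,z):
    d=c["R"].T@np.linalg.inv(c["intrinsics"])@np.array([*p,1.]); o=-c["R"].T@c["t"]
    return (o+d*(z-o[2])/d[2])[:2]
E
python3 - <<'E'
import pickle,numpy as np
from h import ray
np.set_printoptions(precision=4,suppress=True)
T=pickle.load(open("top0.pkl","rb"));S=pickle.load(open("scene0.pkl","rb"))
def rep(n,z,a,b,fa,fb,L,W):
  A,B,F,G=[ray(c,p,z) for c,p in(a,b,fa,fb)]
  print(n,"toptier",A,B,"feet",F,G,"len",np.linalg.norm(A-B),np.linalg.norm(F-G),"dep",np.linalg.norm(A-F),np.linalg.norm(B-G),"push",((F+G)-(A+B))/2, "yaw",np.degrees(np.arctan2(*((A-B)[::-1]))))
rep("50",.12,(T,(526,195)),(T,(458.5,272.7)),(T,(494,175.5)),(T,(433.6,245)),.196,.07)
rep("15",.1,(T,(241.7,210)),(T,(188.9,292.4)),(T,(217.8,195.7)),(T,(163.6,276)),.19,.06)
s=lambda x,y,ox,oy:(S,(ox+x/3.0076,oy+y/3))
# scene crops: 50 origin(180,105) 15 origin (360,185)
rep("50s",.12,s(65,400-300,180,105),s(282,363-300,180,105),s(75,450-300,180,105),s(297,410-300,180,105),0,0)
rep("15s",.10,s(487-400,430-300,360,185),s(685-400,347-300,360,185),s(530-400,480-300,360,185),s(728-400,400-300,360,185),0,0)
for n,p,z in(("tubeA",(334,232),.116),("tubeB",(327,166),.116),("beak",(352,303),.08),("dish",(319,132),.015),("pen",(306,255),.004),("pen",(306,335),.004)):print(n,ray(T,p,z))
E
```

```text
50 toptier [ 0.5969 -0.3802] [ 0.4526 -0.2489] feet [ 0.6342 -0.3227] [ 0.503  -0.2051] len 0.1950952091491199 0.17612258951337528 dep 0.06861835011407817 0.06680776351204216 push [0.0439 0.0507] yaw -42.318400934920135
15 toptier [0.5706 0.1581] [0.4137 0.2529] feet [0.5987 0.2057] [0.4441 0.3028] len 0.18328646956320668 0.18252395875257585 dep 0.0552861198701817 0.058415419329656534 push [0.0292 0.0488] yaw -31.13461307612195
50s toptier [ 0.5958 -0.3748] [ 0.4543 -0.2458] feet [ 0.637  -0.3277] [ 0.496  -0.2001] len 0.19143827457665835 0.19016588552711627 dep 0.06263917937436017 0.061820734293937134 push [0.0414 0.0464] yaw -42.37518057005963
15s toptier [0.5725 0.1597] [0.4134 0.2564] feet [0.5958 0.2067] [0.4451 0.304 ] len 0.1861786248319604 0.17936049312906446 dep 0.052384418521525034 0.05721335119619471 push [0.0275 0.0473] yaw -31.27672631066966
tubeA [ 0.5271 -0.0208]
tubeB [ 0.6538 -0.007 ]
beak [ 0.3943 -0.0551]
dish [0.7538 0.0136]
pen [0.4874 0.0397]
pen [0.3234 0.0378]
```

```bash
python3 -m jog '[[5,-1,0,0,0,-0.08],[10,-2.2,0,0,0,-0.16],[15,-3.3,0,0,0,-0.24],[20,-4.4,0,0,0,-0.32],[25,-5.5,0,0,0,-0.4],[29.5,-6.4,0,0,0,-0.48],[34,-7.4,0,0,0,-0.57],[38,-8.25,0,0,0,-0.57]]' 100; python3 -m jog '[[0,0,0,0,0,0],[0,0,0,0,0,0],[0,0,0,0,0,0]]'
```

```text
time_s: 0.9
ee_pos: [0.49, -0.3516, 0.4043]
eef_rot: [-3.141, -0.0, 0.836]
force: [-0.5, -0.6, 0.2]
grip_width: 0.0938
grip_force: 0.0
time_s: 1.2
ee_pos: [0.4873, -0.3538, 0.4044]
eef_rot: [-3.141, 0.0, 0.831]
force: [0.5, -0.3, -0.3]
grip_width: 0.0939
grip_force: 0.0
```

```bash
python3 -m jog '[[0,0,3,0,0,0],[0,0,6,0,0,0],[0,0,8,0,0,0],[0,0,9.7,0,0,0],[0,0,9.7,0,0,0],[1,0,9.7,0,0,0],[2,0,9.7,0,0,0],[2,0,9.7,0,0,0]]'; python3 - <<'E'
from station import ctrl
import cv2,numpy as np
a=ctrl.camera("top")["img"][150:300,370:570];b=ctrl.camera("scene")["img"][75:225,150:350]
cv2.imwrite("pics/c1.png",np.hstack([cv2.resize(i,(400,300),interpolation=2) for i in(a,b)]))
E
```

```text
time_s: 2.0
ee_pos: [0.5024, -0.3374, 0.3087]
eef_rot: [3.14, -0.0, 0.833]
force: [-0.1, -0.2, 0.6]
grip_width: 0.0941
grip_force: 0.0
```

View pics/c1.png

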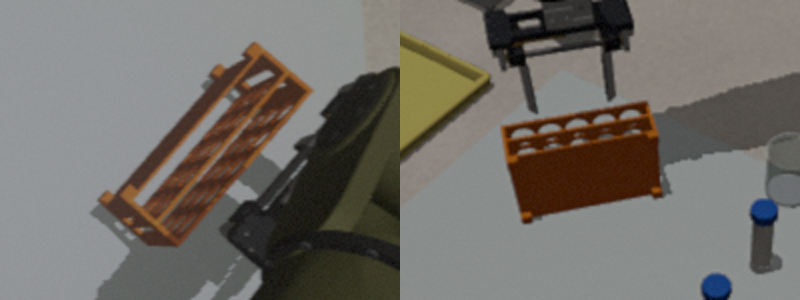

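```bash
python3 -m jog '[[1,0,0,0,0,0],[2,0,0,0,0,0],[2.5,0,0,0,0,0],[3.1,0,-0.2,0,0,0],[3.7,0,-0.5,0,0,0],[4.3,0,-0.8,0,0,0],[4.3,0,-0.8,0,0,0]]'; python3 -m jog '[[0.6,0,-0.2,0,0,0],[1.2,0,-0.4,0,0,0],[1.8,0,-0.6,0,0,0],[1.8,0,-0.6,0,0,0]]'; python3 - <<'E'
from station import ctrl
import cv2,numpy as np
a=ctrl.camera("top")["img"][150:300,370:570];b=ctrl.camera("scene")["img"][75:225,150:350]
cv2.imwrite("pics/c2.png",np.hstack([cv2.resize(i,(400,300),interpolation=2) for i in(a,b)]))
E
```

```text
time_s: 2.8
ee_pos: [0.531, -0.3061, 0.3162]
eef_rot: [3.141, -0.0, 0.832]
force: [-0.0, -0.4, 0.3]
grip_width: 0.0942
grip_force: 0.3
time_s: 3.2
ee_pos: [0.5431, -0.2927, 0.3219]
eef_rot: [3.141, -0.0, 0.833]
force: [-0.4, -0.1, 0.5]
grip_width: 0.0943
grip_force: 0.1
```

View pics/c2.png

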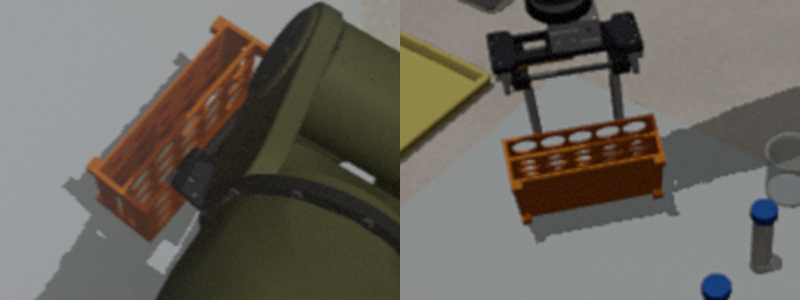

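The rack is tipping about its feet (around 15–20°) without sliding; continuing.

```bash
python3 -m jog '[[0.6,0,-0.15,0,0,0],[1.2,0,-0.3,0,0,0],[1.8,0,-0.35,0,0,0],[2.4,0,-0.4,0,0,0],[3.0,0,-0.4,0,0,0],[3.6,0,-0.4,0,0,0],[3.6,0,-0.4,0,0,0],[3.6,0,-0.4,0,0,0]]'; python3 - <<'E'
from station import ctrl
import cv2,numpy as np
a=ctrl.camera("top")["img"][150:300,370:570];b=ctrl.camera("scene")["img"][75:225,150:350]
cv2.imwrite("pics/c3.png",np.hstack([cv2.resize(i,(400,300),interpolation=2) for i in(a,b)]))
E
```

```text
time_s: 4.1
ee_pos: [0.5669, -0.2666, 0.3255]
eef_rot: [-3.141, 0.0, 0.832]
force: [-0.3, -0.6, 0.2]
grip_width: 0.0937
grip_force: 0.0
```

View pics/c3.png

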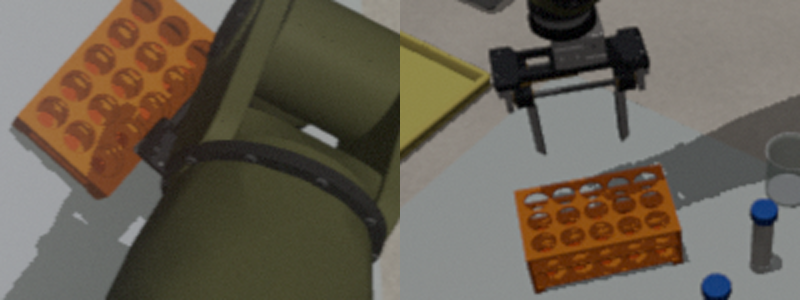

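```bash
python3 -m jog '[[-1,0,-3,0,0,0],[-1,0,-6,0,0,0],[0,0,-8,0,0,0],[2.4,-3.6,-8,0,0,0],[4.9,-7.3,-8,0,0,0],[7.3,-10.9,-8,0,0,-0.05],[9.8,-14.5,-8,0,0,-0.1],[12.2,-18.2,-8,0,0,-0.1]]' 83; python3 -m jog '[[2.4,-3.6,0,0,0,-0.05],[4.9,-7.3,0,0,0,-0.1],[7.3,-10.9,0,0,0,-0.1],[9.8,-14.5,0,0,0,-0.1],[11.5,-17,0,0,0,-0.1],[12.2,-18.1,0,0,0,-0.1],[12.2,-18.1,0,0,0,-0.1],[12.2,-18.1,0,0,0,-0.1]]'; python3 -m jog '[[0,0,0,0,0,0]]'
```

```text
time_s: 5.0
ee_pos: [0.5137, -0.0526, 0.4058]
eef_rot: [3.141, -0.0, 0.933]
force: [0.5, 0.0, -0.1]
grip_width: 0.0781
grip_force: 0.0
time_s: 5.8
ee_pos: [0.4423, 0.1511, 0.4056]
eef_rot: [3.141, 0.0, 1.032]
force: [-0.3, -0.6, 0.1]
grip_width: 0.0779
grip_force: 0.0
time_s: 5.9
ee_pos: [0.4425, 0.1508, 0.4056]
eef_rot: [3.142, 0.0, 1.03]
force: [-1.2, 0.1, -0.2]
grip_width: 0.0781
grip_force: 0.0
```

```bash
python3 -m jog '[[1,1.4,2,0,0,0],[1.8,1.4,5,0,0,0],[1.8,1.4,8,0,0,0],[1.8,1.4,10,0,0,0],[1.8,1.4,11.7,0,0,0],[2.8,1.4,11.7,0,0,0],[3.8,1.4,11.7,0,0,0],[3.8,1.4,11.7,0,0,0]]'; python3 - <<'E'
from station import ctrl
import cv2,numpy as np
a=ctrl.camera("top")["img"][150:300,120:320];b=ctrl.camera("scene")["img"][145:295,310:510]
cv2.imwrite("pics/d1.png",np.hstack([cv2.resize(i,(400,300),interpolation=2) for i in(a,b)]))
E
```

```text
time_s: 6.7
ee_pos: [0.4744, 0.1781, 0.2897]
eef_rot: [3.14, -0.002, 1.032]
force: [0.6, 0.1, 0.8]
grip_width: 0.078
grip_force: 0.0
```

View pics/d1.png

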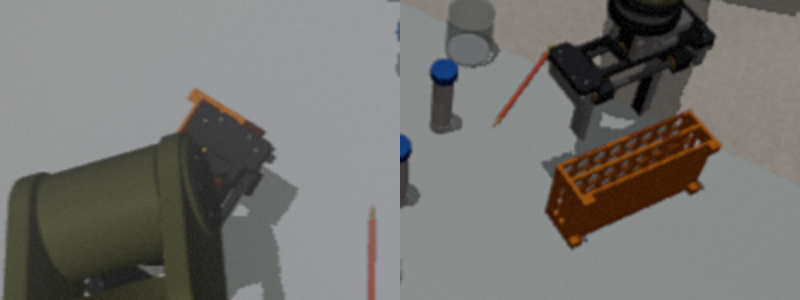

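```bash
python3 -m jog '[[1,0,0,0,0,0],[2,0,0,0,0,0],[2.5,0,0,0,0,0],[3.0,0,-0.2,0,0,0],[3.5,0,-0.45,0,0,0],[4.0,0,-0.7,0,0,0],[4.5,0,-0.9,0,0,0],[4.5,0,-0.9,0,0,0]]'; python3 -m jog '[[0.5,0,-0.2,0,0,0],[1,0,-0.4,0,0,0],[1,0,-0.4,0,0,0]]'; python3 - <<'E'
from station import ctrl
import cv2,numpy as np
a=ctrl.camera("top")["img"][150:300,120:320];b=ctrl.camera("scene")["img"][145:295,310:510]
cv2.imwrite("pics/d2.png",np.hstack([cv2.resize(i,(400,300),interpolation=2) for i in(a,b)]))
E
```

```text
time_s: 7.6
ee_pos: [0.4968, 0.2164, 0.298]
eef_rot: [3.141, -0.001, 1.032]
force: [-0.3, 0.2, 0.2]
grip_width: 0.0781
grip_force: 0.2
time_s: 7.9
ee_pos: [0.502, 0.225, 0.302]
eef_rot: [3.141, -0.001, 1.032]
force: [0.8, -0.1, 0.1]
grip_width: 0.0784
grip_force: 0.1
```

View pics/d2.png

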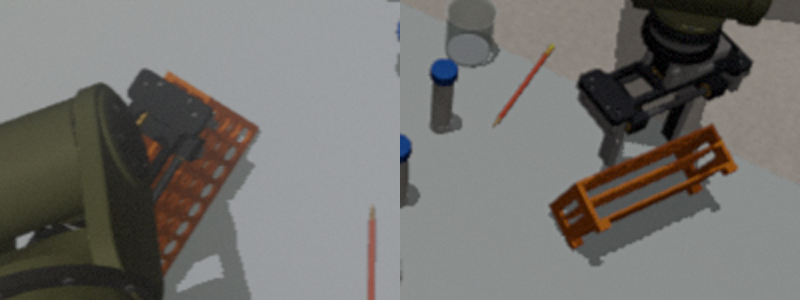

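The 15 ml rack seems to be mid-fall onto its feet; I'll hold, back off a little, and look again.

```bash
python3 -m jog '[[0,0,0,0,0,0],[0,0,0,0,0,0],[0,0,0,0,0,0],[0,0,0,0,0,0]]';  python3 - <<'E'
from station import ctrl
import cv2,numpy as np
a=ctrl.camera("top")["img"][150:300,120:320];b=ctrl.camera("scene")["img"][145:295,310:510]
cv2.imwrite("pics/d3.png",np.hstack([cv2.resize(i,(400,300),interpolation=2) for i in(a,b)]))
E
```

```text
time_s: 8.4
ee_pos: [0.5017, 0.2245, 0.3016]
eef_rot: [-3.142, 0.0, 1.032]
force: [0.1, -0.2, 0.0]
grip_width: 0.0781
grip_force: 0.1
```

View pics/d3.png

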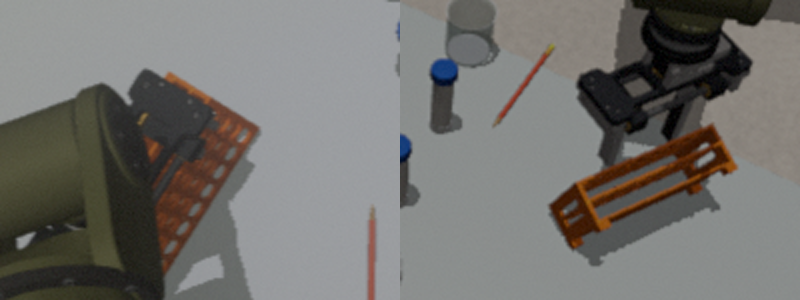

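```bash
python3 - <<'E'
import pickle,numpy as np
from h import ray
S=pickle.load(open("scene0.pkl","rb"));T=pickle.load(open("top0.pkl","rb"))
def pr(c,X):
  p=c["intrinsics"]@(c["R"]@X+c["t"]); return np.round(p[:2]/p[2],1)
u=np.array([.857,-.515,0]);n=np.array([.515,.857,0]);z=np.array([0,0,1.])
a=ray(S,(397.5,267.5),.0);b=ray(S,(457.5,240),.0);print(a,b,"n-coord",a@n[:2],b@n[:2],"expected",.4299+.06)
P=np.array([.492,.206,0])+.06*n
for th in range(0,91,10):
  t=np.radians(th);w=n*np.sin(t)+z*np.cos(t);k=-n*np.cos(t)+z*np.sin(t)
  print(th,*[(pr(S,P+s*.095*u+w*.1),pr(S,P+s*.095*u+w*.1+k*.06)) for s in(1,-1)],"top cam tier low edge",[pr(T,P+s*.095*u+k*.06) for s in(1,-1)])
E
```

```text
[0.593419   0.20959634] [0.43950969 0.3021312 ] n-coord 0.4852348514593679 0.48527392837175504 expected 0.4899
0 (array([402.3, 248.1]), array([387.7, 228.1])) (array([470.6, 217.7]), array([454.6, 199.6])) top cam tier low edge [array([252.4, 214.8]), array([203.9, 291.4])]
10 (array([406.6, 254.5]), array([392.7, 231.8])) (array([475.2, 223.6]), array([460.4, 202.7])) top cam tier low edge [array([251.1, 214. ]), array([202. , 291.4])]
20 (array([410.6, 261.6]), array([397.9, 236.9])) (array([479.3, 230. ]), array([466.3, 207.1])) top cam tier low edge [array([249.1, 212.8]), array([199.4, 291. ])]
30 (array([414., 269.]), array([403.1, 243.3])) (array([482.8, 237. ]), array([472.2, 212.8])) top cam tier low edge [array([246.4, 211.1]), array([196.2, 290. ])]
40 (array([416.9, 276.5]), array([408.2, 250.8])) (array([485.5, 244.1]), array([477.7, 219.6])) top cam tier low edge [array([243.1, 209.1]), array([192.4, 288.7])]
50 (array([419. , 283.7]), array([413. , 259.1])) (array([487.3, 251. ]), array([482.6, 227.2])) top cam tier low edge [array([239.3, 206.8]), array([188.1, 286.9])]
60 (array([420.3, 290.5]), array([417.2, 267.8])) (array([488.1, 257.6]), array([486.9, 235.4])) top cam tier low edge [array([235.2, 204.3]), array([183.6, 284.8])]
70 (array([420.8, 296.5]), array([420.7, 276.7])) (array([488. , 263.6]), array([490.1, 243.8])) top cam tier low edge [array([230.8, 201.6]), array([178.9, 282.3])]
80 (array([420.4, 301.5]), array([423.3, 285.3])) (array([486.9, 268.7]), array([492.4, 252. ])) top cam tier low edge [array([226.3, 198.9]), array([174.2, 279.7])]
90 (array([419.2, 305.5]), array([424.9, 293.4])) (array([485. , 272.9]), array([493.4, 259.9])) top cam tier low edge [array([222. , 196.2]), array([169.7, 277. ])]
```

Measured: the rack is tilted about 18°, pivot unmoved, resting on the fingers as intended. Continuing the push.

```bash
python3 -m jog '[[0.6,0,-0.2,0,0,0],[1.2,0,-0.3,0,0,0],[1.8,0,-0.4,0,0,0],[2.4,0,-0.4,0,0,0],[3.0,0,-0.4,0,0,0],[3.5,0,-0.4,0,0,0],[3.5,0,-0.4,0,0,0],[3.5,0,-0.4,0,0,0]]'; python3 -m jog '[[-1,0,-3,0,0,0],[-2,0,-6,0,0,0],[-6,0,-9,0,0,0],[-11,0,-9,0,0,0],[-16,0,-9,0,0,0],[-20,0,-9,0,0,0],[-22,0,-9,0,0,0],[-22,0,-9,0,0,0]]'; python3 - <<'E'
from station import ctrl
import cv2,numpy as np
a=ctrl.camera("top")["img"][100:325,100:550];b=ctrl.camera("scene")["img"][100:325,120:520]
cv2.imwrite("pics/e.png",np.hstack([cv2.resize(i,(400,300)) for i in(a,b)]))
E
```

```text
time_s: 9.3
ee_pos: [0.5197, 0.2546, 0.3055]
eef_rot: [-3.141, 0.0, 1.032]
force: [0.1, -1.1, 0.4]
grip_width: 0.0782
grip_force: 0.0
time_s: 10.1
ee_pos: [0.4057, 0.0642, 0.3961]
eef_rot: [3.141, -0.0, 1.029]
force: [-0.1, -0.1, 0.1]
grip_width: 0.0779
grip_force: 0.0
```

View pics/e.png

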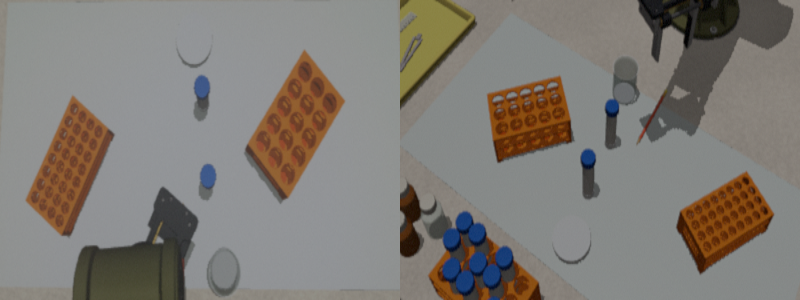

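Both racks stand with their holes up, the bystanders haven't moved, and the gripper is clear.

```bash
python3 -c "
from station import ctrl
print(ctrl.hand_in())"
```

```text
the job is handed in; nothing more can be done
None
```

Both racks were pushed upright onto their feet, holes up, roughly where they lay; the last picture shows nothing else moved, and the job was handed in at about 10 s of the 58 s limit, with no verdict returned.

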